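# Seat a steel tube in a V-block fixture and clamp it

## Task

Take the collared steel tube from the wooden rest and lower it gently by feel into the two V saddles of the inspection fixture, plain end towards the end stop and about a finger's width (some 10 to 15 mm) short of it, so that the Vs carry it and centre it while you still hold it. Then slide it along the Vs until its plain end presses lightly but definitely (some 5 N) against the stop, let go, and swing the clamp arm over so that its foot rests on the tube. Do not drop or ram the tube, push neither it nor the clamp with more than about 15 N, and leave the loupe, the wooden box and the marker alone.

Things in the scene. Friction and masses are not known exactly. Their poses are not given: they have to be found in the camera images.
- tube: Workpiece: ground steel tube, 30 mm diameter, 160 mm long, 0.35 to 0.7 kg, with a collar (42 mm diameter, 12 mm long) at one end. Origin on its axis at the centre of mass, 74 mm from the collar's outer face, 86 mm from the plain end; grip across it here. x runs along it towards the plain end. It starts level in the rest, axis 55 mm above the table.
- tube_end (a point): Centre of the tube's plain end face (86 mm along the tube's x axis from its origin).
- rest: Wooden rest holding the tube: base 150 x 86 x 12 mm with two V saddles 24 mm long, 58 mm high, at x = -50 and +50 mm; between them it is open for 76 mm down to the base. Origin at the centre of the underside; x along the tube lying in it.
- fixture: Fixed steel inspection fixture. Origin on the table midway between its two V saddles, x along the Vs towards the end stop, z up. Base plate 14 mm thick, 84 mm wide, x = -110 to +150 mm. Saddles 24 mm long at x = -50 and +50 mm; the 66 mm gap between them takes the fingers (clear above 26 mm). The tube's origin comes to x = -6 mm when it is against the stop, collar outside the saddles.
- v_mid (a point): Nominal seat point at fixture x = 0, y = 0, 62 mm high. The saddles (90 degree Vs open upwards, 64 mm wide, 24 mm deep, symmetric about y = 0) are locked at a hand-set height that is NOT reported: a seated tube's axis lies 0 to 8 mm above this point, parallel to fixture x; find it by touch. Saddle tops are 3 mm above the seated axis.
- stop: End stop of the fixture: fixed steel plate 22 mm wide, 10 mm thick, top 72 mm above the table. Origin on the face that the tube's plain end meets, at fixture x = +80 mm, y = 0, 62 mm above the table; axes as the fixture's (x points away from the tube).
- clamp: Hinged clamp arm. Origin on the hinge axis, 100 mm above the table at fixture x = +120 mm, y = 0; -x runs along the arm to its tip, y is the hinge axis, z is up when shut. It starts open, leaning back 0.15 to 0.38 rad past upright, away from the tube. No spring: pushed (a few N) past upright towards the tube, it sinks by its own weight, damped, in about 2 s until its foot rests on the tube.
- clamp_tip (a point): Middle of the clamp arm's tip, 86 mm from the hinge axis. The arm is 18 mm wide, 12 mm thick; on its upper (z) side, facing away from the tube when open, a steel weight 26 mm in diameter, 22 mm high, 70 mm from the hinge; on its underside a rubber foot of 8 mm radius, 68 mm from the hinge, reaching 21 mm below the arm's middle. Hinge cheeks reach 108 mm above the table.
- loupe: Bystander: black loupe, 34 mm diameter, 36 mm high. Origin centre of underside.
- insert_box: Bystander: closed wooden box 70 x 70 x 35 mm. Origin centre of underside.
- marker: Bystander: white and red marker, 118 mm long, 20 mm thick, lying along its x axis. Origin at its white end, on the table.
There are look-alikes about, which are no part of the job. There is more than one size of the tube; the job needs the smallest.

How it is judged:
By the outcome, as a careful person would: the job done as asked, in the order asked, and still so for the second after the job is handed in, with the robot touching nothing.
It also fails if it takes over 72 s, if anything falls off the work surface, if the arm or the gripper's body presses on something with over 40 N, if the wrist force passes 120 N, or if a joint passes its speed limit or range.

## Robot

A 6-joint arm with a two-finger parallel gripper is mounted at the origin on the work surface. World frame = base frame: x ahead of the robot, y to its left, z up, the work surface at z = 0. Lengths are in mm, angles in rad, forces in N, time in s.
With the tool pointing down it reaches from about 250 to 800 mm from the base axis. Payload 8.5 kg.
Tool frame: the origin (TCP) lies midway between the tips of the shut fingers; the grasp point (between the pads) lies 19 mm behind it (ctrl.pinch_z is the distance from the TCP to the grasp point, in mm); z points along the fingers, y is the line along which they close (so a half turn about z gives the same grasp; the last joint's range is limited). The gripper opens to 85 mm and grips with 20 to 120 N. Pads are 22 mm wide; open, the fingers measure 114 mm over their backs; the gripper's body (76 mm by 85 mm) begins 54 mm behind the grasp point. The pads swing forward as they close: fully open they stand 13 mm farther back than shut.
Start: joints at [1.327, 0.238, -0.013, 1.319, 0, 1.571], TCP at [126.718, 509.432, 231.276] pointing down, gripper open.
Joint ranges: [-2.66, 2.66], [-1.03, 1.9], [-1.14, 1.46], [-1.82, 2.27], [-1.45, 1.34], [-3.14, 3.14]. Speed limits (rad/s): [2.22, 2.22, 2.79, 3.14, 3.14, 3.14].

## Interface

Orientations are given as a rotation vector (axis times angle).
In Python, from station import sensors, cams, ctrl gives the robot as it stands. The module is installed in compiled form; this text tells all that it offers.
- The arm moves only by the shell command python3 -m inch 'ROWS'. ROWS is JSON, a list that holds one entry, the list of rows, each a list of 7 numbers: the shift along the tool's x, y, z in m, then the turn, a rotation vector about the tool's x, y, z in degrees, then the opening, from -1 (shut) to 1 (fully open). In form: [[[x, y, z, rx, ry, rz, fingers], ...]]. A call has 1 to 12 rows; each row shifts and turns the commanded pose from where the row before left it, along the tool's axes as they then stand; what a row does not reach is not made up. A row lasts 1/10 s, in which the tool goes at most 50 mm and 8.59 degrees, less where a joint would pass 70% of its speed; a pose out of reach is approached as far as the arm can. A call with a gripper value outside its range is refused whole. The fingers move at their own pace and stop on an object; the grip force is fixed at half the most. Time passes only in rows, so rows that do not move let the fingers close. It gives the time, the measured TCP pose, the force, the opening and the grip force at its end, in the units of the state.
- sensors.state(): the state, without advancing time (a new reading comes with each control period).
- cams.capture(name): name is "scene" or "top" or "wrist"; returns the picture (420x560x3 uint8, red, green, blue); there is no depth.
- cams.calibration(name): a dict with "intrinsics" (3x3 intrinsics, pixels), "k1" (the pictures are not rectified: a ray, as slopes to the right and down, at radius r is drawn at 1 + k1 r^2 times it, then the intrinsics apply), "rvec" (rotation vector, rad) and "tvec" (3), from world to camera coordinates, as OpenCV has them; the wrist camera has in their place "T_tool_cam" (4x4, takes a point from camera to tool coordinates, whose origin is the TCP and whose axes are the flange's). Camera axes: x right, y down, z forward; pixel columns grow to the right and rows downward; lengths in mm; the calibration is good to about 2 mm. A picture is of the moment at which its call begins: read the wrist's pose just before it. calibration takes no time and is no camera call.
- ctrl.job_done(): hands the job in; it is judged then, once.
Trained networks look in the newest picture that a camera, given by its name, has taken for a name from the list of things; names that differ only in an ending like _2 or _b are one class to them, and where a whole thing is asked for, a point or a joint stands for the part that bears it (a point fixed in the world has none). Each returns a list of dicts, best first, with "score" (0 to 1); they miss things now and then, are a little off and sometimes report something else, mostly with a low value. They report only what shows in the picture. A call takes as long as a camera call. They do not tell look-alikes from the thing itself.
- cams.silhouettes(camera, query): "mask" (420x560 bool, what is visible of it).
- cams.pinpoint(camera, query): "xyz" ([x, y, z] in mm, in world coordinates, good to about 4 mm: a listed point, or the origin of a listed thing).
The state is a dict: "time_s": time; "qpos": joint angles; "qd": joint speeds; "joint_torque": joint torques, N m; "ee_pos": TCP position; "ee_rot": TCP orientation; "ft_force": force on the tool from outside, world axes, zero at the start; "moment": the same for the moment, N m; "grip_width": finger opening in mm; "grip_force": force on a finger pad.
Only numpy, scipy, OpenCV 4.12 (cv2) and the standard library are available. Lean on these libraries where they do the work, as an engineer would, in place of code of your own. Each camera call takes 0.05 s, during which the arm holds its last target. There are 200 camera calls.

## Working session

There is one attempt and no reset: what is moved stays moved. The work goes in short steps, Python scripts to look and compute and a shell command to move; the robot and the scene stay as the last step left them, time stands still between calls to the robot, and variables do not carry over. Pictures are saved under pics/ and viewed, at most 10 in all, crops included, and the job is handed in when it is done.

```bash
mkdir -p pics
cat > h.py <<'E'
import numpy as np, cv2
from scipy.spatial.transform import Rotation as R
from station import sensors, cams, ctrl
def ray(cam,u,v):
    c=cams.calibration(cam);K=np.array(c['intrinsics'],float)
    d=np.array([(u-K[0,2])/K[0,0],(v-K[1,2])/K[1,1]]);s=d.copy()
    for _ in range(20): s=d/(1+c['k1']*(s@s))
    r=np.array([s[0],s[1],1.])
    if 'rvec' in c:
        M=R.from_rotvec(np.ravel(c['rvec'])).as_matrix();t=np.ravel(c['tvec'])
        return -M.T@t,M.T@r
    st=sensors.state();T=np.array(c['T_tool_cam']);W=R.from_rotvec(st['ee_rot']).as_matrix()
    return W@T[:3,3]+np.array(st['ee_pos']),W@T[:3,:3]@r
def atz(cam,u,v,z):
    o,d=ray(cam,u,v);return o+d*(z-o[2])/d[2]
def proj(cam,P):
    c=cams.calibration(cam);K=np.array(c['intrinsics'],float)
    M=R.from_rotvec(np.ravel(c['rvec'])).as_matrix();p=M@np.array(P,float)+np.ravel(c['tvec'])
    s=p[:2]/p[2];s=s*(1+c['k1']*(s@s));return K[:2,:2]@s+K[:2,2]
def save(cam,n):
    im=cams.capture(cam);cv2.imwrite(f'pics/{n}.png',im[:,:,::-1]);return im
E
python3 - <<'E'
from h import *
np.set_printoptions(precision=1,suppress=True)
s=sensors.state();print({k:np.round(v,3) for k,v in s.items()})
for c in ['top','scene']:
    save(c,c+'0')
    for q in ['tube','tube_end','rest','fixture','v_mid','stop','clamp','clamp_tip','loupe','insert_box','marker']:
        print(c,q,[(round(d['score'],2),np.round(d['xyz'],0).tolist(),proj(c,d['xyz']).round().tolist()) for d in cams.pinpoint(c,q)[:4]])
E
```

```text
{'time_s': np.float64(0.0), 'qpos': array([ 1.3,  0.2, -0. ,  1.3, -0. ,  1.6]), 'qd': array([-0.,  0.,  0.,  0.,  0., -0.]), 'joint_torque': array([  0. , -53.9,  34.6,   0. ,   0. ,   0. ]), 'ee_pos': array([126.6, 509.1, 230.7]), 'ee_rot': array([-0.4, -3.1,  0. ]), 'ft_force': array([-0.3, -1.1,  0.2]), 'moment': array([ 0., -0., -0.]), 'grip_force': np.float64(0.0), 'grip_width': np.float64(85.363)}
top tube [(0.74, [279.0, 204.0, 24.0], [195.0, 325.0]), (0.71, [488.0, 125.0, 56.0], [228.0, 231.0]), (0.64, [368.0, -113.0, 23.0], [333.0, 282.0])]
top tube_end [(0.85, [456.0, -49.0, 20.0], [304.0, 245.0]), (0.67, [268.0, 88.0, 20.0], [246.0, 328.0]), (0.61, [562.0, -191.0, 1.0], [360.0, 202.0])]
top rest [(0.61, [483.0, 124.0, -3.0], [231.0, 237.0])]
top fixture [(0.7, [561.0, -186.0, 4.0], [358.0, 202.0])]
top v_mid [(0.56, [562.0, -189.0, 62.0], [363.0, 196.0]), (0.35, [691.0, -290.0, -2.0], [397.0, 151.0])]
top stop [(0.62, [562.0, -108.0, 61.0], [328.0, 197.0]), (0.41, [484.0, 126.0, 57.0], [228.0, 233.0])]
top clamp [(0.86, [562.0, -66.0, 103.0], [312.0, 193.0])]
top clamp_ti
[... 556 characters left out ...]
, [377.0, 202.0])]
scene rest [(0.64, [488.0, 131.0, 2.0], [344.0, 230.0])]
scene fixture [(0.78, [560.0, -189.0, -1.0], [210.0, 290.0]), (0.31, [475.0, 210.0, 57.0], [377.0, 201.0])]
scene v_mid [(0.67, [558.0, -188.0, 58.0], [207.0, 268.0])]
scene stop [(0.44, [557.0, -109.0, 56.0], [247.0, 259.0])]
scene clamp [(0.93, [560.0, -69.0, 102.0], [267.0, 239.0])]
scene clamp_tip [(0.94, [558.0, -39.0, 179.0], [282.0, 204.0]), (0.65, [710.0, -21.0, -2.0], [317.0, 329.0])]
scene loupe [(0.8, [710.0, -18.0, -3.0], [318.0, 329.0])]
scene insert_box [(0.63, [701.0, 301.0, -0.0], [467.0, 283.0])]
scene marker [(0.76, [693.0, -284.0, 3.0], [169.0, 360.0]), (0.39, [561.0, -188.0, 0.0], [210.0, 289.0])]
```

View pictures.

View pics/top0.png

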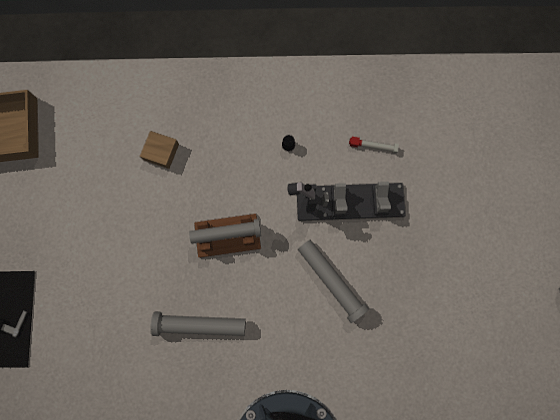

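View pics/scene0.png

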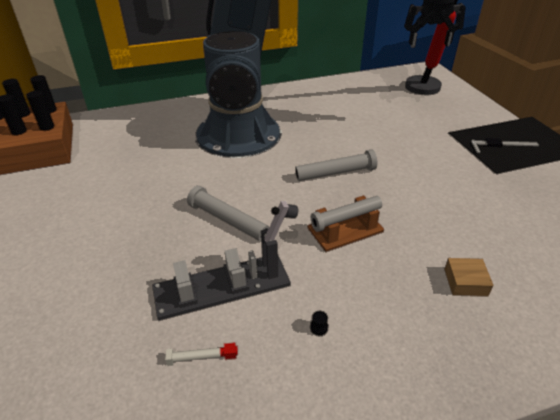

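```bash
cat >> h.py <<'E'
np.set_printoptions(precision=2,suppress=True)
def go(target,ang):
    """target TCP xyz, world angle (deg) wanted of tool y; prints tool-frame shift (mm) and turn about tool z (deg)"""
    s=sensors.state();W=R.from_rotvec(s['ee_rot']).as_matrix()
    print('t',round(s['time_s'],2),'pos',np.round(s['ee_pos'],1),'W',W.round(4).tolist(),'q6',round(s['qpos'][5],2))
    sh=W.T@(np.array(target)-s['ee_pos'])
    yd=np.array([np.cos(np.radians(ang)),np.sin(np.radians(ang)),0])
    a=W.T@yd; t=np.degrees(np.arctan2(-a[0],a[1])); t=(t+90)%180-90
    print('shift before turn',sh.round(1),'turn z',round(t,2))
    Rz=R.from_euler('z',t,degrees=True).as_matrix();print('shift after turn',(Rz.T@sh).round(1))
E
python3 - <<'E'
from h import *
print(cams.calibration('wrist'));print(proj('top',[126,509,231]))
go([488,125,230],8)
E
```

```text
{'intrinsics': array([[299.42,   0.  , 278.19],
       [  0.  , 299.42, 212.18],
       [  0.  ,   0.  ,   1.  ]]), 'k1': -0.004854659566364627, 'T_tool_cam': array([[  -0.  ,   -0.97,   -0.26,   65.56],
       [   1.  ,   -0.  ,   -0.  ,    0.1 ],
       [   0.  ,   -0.26,    0.97, -143.08],
       [   0.  ,    0.  ,    0.  ,    1.  ]])}
[  5.63 418.75]
t 1.2 pos [126.7 509.4 231.3] W [[-0.9704, 0.2414, -0.0001], [0.2414, 0.9704, -0.0001], [0.0, -0.0001, -1.0]] q6 1.57
shift before turn [-443.4 -285.9    1.3] turn z 68.03
shift after turn [-431.   304.3    1.3]
```

```bash
python3 -m inch '[[[-0.0467,-0.001,0,0,0,5.67,1],[-0.0467,-0.001,0,0,0,5.67,1],[-0.0467,-0.001,0,0,0,5.67,1],[-0.0467,-0.001,0,0,0,5.67,1],[-0.0467,-0.001,0,0,0,5.67,1],[-0.0467,-0.001,0,0,0,5.67,1],[-0.0467,-0.001,0,0,0,5.67,1],[-0.0467,-0.001,0,0,0,5.67,1],[-0.0467,-0.001,0,0,0,5.67,1],[-0.0467,-0.001,0,0,0,5.67,1],[-0.0467,-0.001,0,0,0,5.67,1],[-0.0467,-0.001,0,0,0,5.67,1]]]'
python3 -m inch '[[[0,0,0,0,0,0,1],[0,0,0,0,0,0,1]]]'
python3 - <<'E'
from h import *
go([488,125,230],8)
save('wrist','w1')
for q in ['tube','tube_end','rest']:
    print(q,[(round(d['score'],2),np.round(d['xyz'],1).tolist()) for d in cams.pinpoint('wrist',q)[:4]])
for i,d in enumerate(cams.silhouettes('wrist','tube')[:2]):
    r=cv2.minAreaRect(np.argwhere(d['mask'])[:,::-1].astype(np.float32));print(d['score'],r)
E
```

```text
time_s: 2.4
ee_pos: [492.0, 125.1, 231.2]
ee_rot: [2.066, 2.366, 0.0]
ft_force: [0.4, 0.8, 0.3]
grip_width: 85.4
grip_force: 0.0
time_s: 2.6
ee_pos: [491.5, 125.9, 231.4]
ee_rot: [-2.064, -2.369, -0.0]
ft_force: [0.3, 0.3, 0.1]
grip_width: 85.4
grip_force: 0.0
t 2.6 pos [491.5 125.9 231.4] W [[-0.1369, 0.9906, 0.0], [0.9906, 0.1369, 0.0002], [0.0002, 0.0001, -1.0]] q6 1.68
shift before turn [-0.4 -3.6  1.4] turn z -0.13
shift after turn [-0.4 -3.6  1.4]
tube [(0.84, [277.0, 200.4, 22.6])]
tube_end [(0.95, [476.6, 208.8, 58.0]), (0.73, [459.1, -49.0, 23.4])]
rest [(0.64, [481.9, 129.0, -1.7])]
0.93 ((273.0, 188.5), (155.0, 36.0), 90.0)
0.9 ((95.5, 98.5), (197.0, 61.0), 90.0)
```

View pics/w1.png

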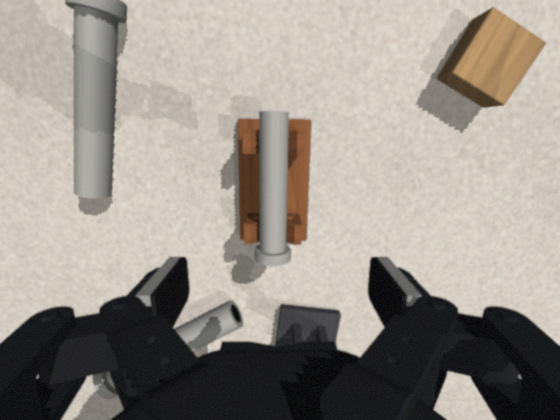

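Run:
```python
from h import *
m=cams.silhouettes('wrist','tube')[0]['mask']
rows=np.where(m.any(1))[0];print(rows[0],rows[-1])
f=lambda r:(np.mean(np.where(m[r])[0]),m[r].sum())
P=[]
for r in range(rows[0]+8,235,10):
    c,w=f(r);P.append(atz('wrist',c,r,57))
P=np.array(P);d=P[-1]-P[0]
l=np.polyfit(P[:,1],P[:,0],1);print('x=a*y+b',l,'res',np.polyval(l,P[:,1])-P[:,0]);
for r in (rows[0],rows[-1]): print(r,f(r),[atz('wrist',f(r)[0],r,z) for z in (40,55,70,76)])
for r in (235,238,241,244,247,250,253,256,260): print(r,f(r))
```

```text
111 266
x=a*y+b [ -0.12 501.3 ] res [ 0.15  0.   -0.14  0.23  0.09 -0.06 -0.21 -0.36  0.03 -0.12  0.28  0.12]
111 (np.float64(272.0), np.int64(25)) [array([472.24, 213.19,  40.  ]), array([472.65, 212.27,  55.  ]), array([473.05, 211.36,  70.  ]), array([473.22, 210.99,  76.  ])]
266 (np.float64(278.5), np.int64(2)) [array([504.32,  37.16,  40.  ]), array([503.29,  44.14,  55.  ]), array([502.25,  51.12,  70.  ]), array([501.84,  53.91,  76.  ])]
235 (np.float64(273.5), np.int64(28))
238 (np.float64(273.0), np.int64(27))
241 (np.float64(273.0), np.int64(27))
244 (np.float64(272.5), np.int64(28))
247 (np.float64(272.5), np.int64(36))
250 (np.float64(273.0), np.int64(37))
253 (np.float64(272.5), np.int64(36))
256 (np.float64(272.5), np.int64(36))
260 (np.float64(273.0), np.int64(35))
```

Run:
```python
from h import *
print(ctrl.pinch_z)
go([486.3,126,33],6.84)
```

```text
18.700000000000003
t 2.9 pos [491.  128.1 231.3] W [[-0.1414, 0.99, -0.0], [0.99, 0.1414, 0.0], [0.0, -0.0, -1.0]] q6 1.68
shift before turn [ -1.4  -4.9 198.3] turn z 1.29
shift after turn [ -1.5  -4.9 198.3]
```

```bash
python3 -m inch '[[[0,-0.005,0.08,0,0,1,1],[0,0,0,0,0,0,1],[0,0,0,0,0,0,1],[0,0,0,0,0,0,1],[0,0,0,0,0,0,1]]]'
cat >> h.py <<'E'
def line(z=57,lo=8,hi=125):
    cams.capture('wrist')
    m=cams.silhouettes('wrist','tube')
    m=min(m,key=lambda d:abs(np.argwhere(d['mask'])[:,1].mean()-275))['mask']
    rows=np.where(m.any(1))[0];f=lambda r:np.mean(np.where(m[r])[0])
    P=np.array([atz('wrist',f(r),r,z) for r in range(rows[0]+lo,rows[0]+hi,8)])
    print('rows',rows[0],rows[-1],'line x=a*y+b',np.polyfit(P[:,1],P[:,0],1),'end top',atz('wrist',f(rows[0]+2),rows[0],z+13))
E
python3 - <<'E'
from h import *
go([486.3,126,33],6.84); line(); line();go([486.3,126,33],6.84)
E
```

```text
time_s: 3.4
ee_pos: [489.6, 127.0, 183.4]
ee_rot: [2.08, 2.352, 0.004]
ft_force: [-0.2, 0.1, 0.2]
grip_width: 85.5
grip_force: 0.0
t 3.4 pos [489.6 127.  183.4] W [[-0.1222, 0.9925, 0.0033], [0.9925, 0.1222, 0.0008], [0.0004, 0.0033, -1.0]] q6 1.7
shift before turn [ -0.7  -3.9 150.4] turn z 0.18
shift after turn [ -0.7  -3.9 150.4]
rows 109 288 line x=a*y+b [ -0.12 500.86] end top [475.03 209.04  70.  ]
rows 109 289 line x=a*y+b [ -0.12 500.86] end top [475.28 208.87  70.  ]
t 3.6 pos [488.7 126.6 182.2] W [[-0.1217, 0.9926, 0.0013], [0.9926, 0.1217, 0.0002], [0.0001, 0.0013, -1.0]] q6 1.7
shift before turn [ -0.3  -2.6 149.2] turn z 0.15
shift after turn [ -0.3  -2.6 149.2]
```

```bash
python3 -m inch '[[[-0.0027,-0.0029,0.03,0,0,0.15,1],[0,0,0.04,0,0,0,1],[0,0,0.04,0,0,0,1],[0,0,0.025,0,0,0,1],[0,0,0.014,0,0,0,1],[0,0,0,0,0,0,1],[0,0,0,0,0,0,1],[0,0,0,0,0,0,1],[0,0,0,0,0,0,0.4],[0,0,0,0,0,0,0.1]]]'
python3 -m inch '[[[0,0,0,0,0,0,-0.1],[0,0,0,0,0,0,-0.2],[0,0,0,0,0,0,-0.2],[0,0,0,0,0,0,-0.2]]]'
```

```text
time_s: 4.6
ee_pos: [486.1, 123.5, 33.2]
ee_rot: [2.084, 2.349, 0.002]
ft_force: [-0.7, -0.5, -0.6]
grip_width: 58.8
grip_force: 0.0
time_s: 5.0
ee_pos: [485.6, 123.4, 32.4]
ee_rot: [2.085, 2.35, -0.0]
ft_force: [0.2, 0.0, -0.0]
grip_width: 34.3
grip_force: 0.0
```

```bash
python3 -m inch '[[[0,0,0,0,0,0,-0.25],[0,0,0,0,0,0,-0.3],[0,0,0,0,0,0,-0.35],[0,0,0,0,0,0,-1],[0,0,0,0,0,0,-1],[0,0,0,0,0,0,-1]]]'
```

```text
time_s: 5.6
ee_pos: [485.9, 123.5, 32.6]
ee_rot: [2.085, 2.35, 0.001]
ft_force: [0.1, -1.0, 5.3]
grip_width: 28.6
grip_force: 58.8
```

```bash
python3 -m inch '[[[0,0,-0.004,0,0,0,-1],[0,0,-0.008,0,0,0,-1],[0,0,-0.015,0,0,0,-1],[0,0,-0.025,0,0,0,-1],[0,0,-0.04,0,0,0,-1],[0,0,-0.04,0,0,0,-1],[0,0,-0.04,0,0,0,-1],[0,0,-0.025,0,0,0,-1],[0,0,0,0,0,0,-1],[0,0,0,0,0,0,-1],[0,0,0,0,0,0,-1]]]'
python3 - <<'E'
from h import *
go([560,-230,230],0); s=sensors.state();print(s['ft_force'],s['moment'])
E
```

```text
time_s: 6.7
ee_pos: [484.5, 123.2, 227.6]
ee_rot: [-2.084, -2.349, 0.004]
ft_force: [-1.2, -0.7, -4.5]
grip_width: 28.8
grip_force: 60.0
t 6.7 pos [484.5 123.2 227.6] W [[-0.1191, 0.9929, -0.0031], [0.9929, 0.1191, -0.0009], [-0.0005, -0.0031, -1.0]] q6 1.7
shift before turn [-359.6   32.9   -2.3] turn z 6.84
shift after turn [-353.2   75.5   -2.3]
[-1.17 -0.73 -4.55] [-0.02 -0.04 -0.01]
```

```bash
python3 -m inch '[[[-0.015,0.0023,0,0,0,0.34,-1],[-0.03,0.0046,0,0,0,0.65,-1],[-0.03,0.0046,0,0,0,0.65,-1],[-0.03,0.0046,0,0,0,0.65,-1],[-0.03,0.0046,0,0,0,0.65,-1],[-0.03,0.0046,0,0,0,0.65,-1],[-0.03,0.0046,0,0,0,0.65,-1],[-0.03,0.0046,0,0,0,0.65,-1],[-0.04,0.0061,0,0,0,0.65,-1],[-0.04,0.0061,0,0,0,0.65,-1],[-0.03,0.0046,0,0,0,0.4,-1],[-0.022,0.0034,0,0,0,0.2,-1]]]'
python3 -m inch '[[[0,0,0,0,0,0,-1],[0,0,0,0,0,0,-1],[0,0,0,0,0,0,-1],[0,0,0,0,0,0,-1],[0,0,0,0,0,0,-1]]]'
python3 - <<'E'
from h import *
go([560,-230,230],0); s=sensors.state();print(s['ft_force'],s['moment'])
save('wrist','w2');
for q in ['fixture','v_mid','stop','clamp','clamp_tip','tube_end','tube']:
    print(q,[(round(d['score'],2),np.round(d['xyz'],1).tolist()) for d in cams.pinpoint('wrist',q)[:4]])
go([560,-230,230],0)
E
```

```text
time_s: 7.9
ee_pos: [560.6, -231.3, 227.0]
ee_rot: [-2.22, -2.218, 0.003]
ft_force: [0.3, 0.3, -3.5]
grip_width: 28.4
grip_force: 59.9
time_s: 8.4
ee_pos: [561.3, -228.6, 229.5]
ee_rot: [-2.219, -2.224, 0.0]
ft_force: [0.5, -0.8, -3.8]
grip_width: 28.9
grip_force: 59.9
t 8.4 pos [ 561.3 -228.6  229.5] W [[-0.002, 1.0, -0.0], [1.0, 0.002, -0.0], [-0.0, -0.0, -1.0]] q6 1.18
shift before turn [-1.4 -1.3 -0.5] turn z 0.12
shift after turn [-1.4 -1.3 -0.5]
[ 0.54 -0.8  -3.76] [-0.08  0.02 -0.03]
fixture []
v_mid [(0.69, [557.9, -109.1, 63.9])]
stop [(0.54, [559.2, -66.2, 100.9]), (0.45, [556.6, -107.7, 60.9])]
clamp [(0.76, [558.4, -65.2, 99.6])]
clamp_tip []
tube_end [(0.66, [462.6, -48.9, 20.8]), (0.65, [560.8, -144.0, 251.2])]
tube [(0.91, [564.6, -225.9, 253.3]), (0.57, [371.9, -117.2, 22.5])]
t 8.8 pos [ 561.3 -229.5  229.5] W [[-0.0009, 1.0, 0.0001], [1.0, 0.0009, -0.0002], [-0.0002, 0.0001, -1.0]] q6 1.18
shift before turn [-0.5 -1.3 -0.5] turn z 0.05
shift after turn [-0.5 -1.3 -0.5]
```

View pics/w2.png

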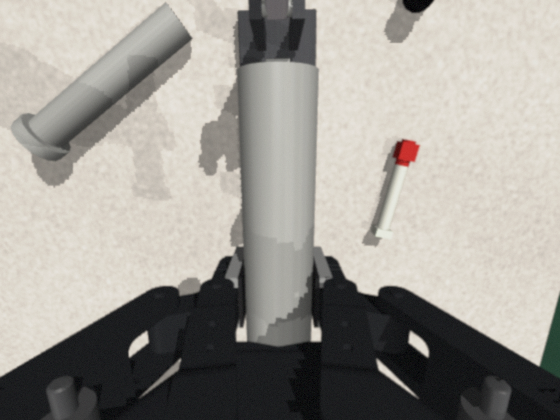

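Run:
```python
from h import *
im=cv2.imread('pics/top0.png');c=im[165:235,280:420]
cv2.imwrite('pics/c1.png',cv2.resize(c,None,fx=5.5,fy=5.5,interpolation=cv2.INTER_CUBIC))
w=cv2.imread('pics/w2.png');g=cv2.cvtColor(w,cv2.COLOR_BGR2GRAY)
for r in (15,25,35,45,55):
    d=np.where(g[r,200:350]<85)[0]+200;print(r,d[0],d[-1],atz('wrist',d[0],r,14),atz('wrist',d[-1]+1,r,14))
for r in (70,110,150,200):
    e=np.abs(np.diff(w[r,225:330].astype(int).sum(1)));i=np.argsort(e)[-6:]+225;print(r,sorted(i))
for z in (255,266): print(atz('wrist',278,65,z))
```

```text
15 239 314 [519.92 -44.7   14.  ] [600.16 -44.62  14.  ]
25 238 314 [518.55 -54.09  14.  ] [600.46 -54.02  14.  ]
35 238 314 [518.23 -63.63  14.  ] [600.76 -63.55  14.  ]
45 239 313 [518.99 -73.31  14.  ] [599.98 -73.24  14.  ]
55 240 314 [519.76 -83.13  14.  ] [601.38 -83.07  14.  ]
70 [np.int64(234), np.int64(235), np.int64(236), np.int64(317), np.int64(318), np.int64(319)]
110 [np.int64(237), np.int64(238), np.int64(250), np.int64(316), np.int64(317), np.int64(318)]
150 [np.int64(237), np.int64(238), np.int64(239), np.int64(242), np.int64(315), np.int64(316)]
200 [np.int64(239), np.int64(240), np.int64(241), np.int64(242), np.int64(314), np.int64(315)]
[ 560.9  -140.85  255.  ]
[ 560.89 -143.03  266.  ]
```

View pics/c1.png

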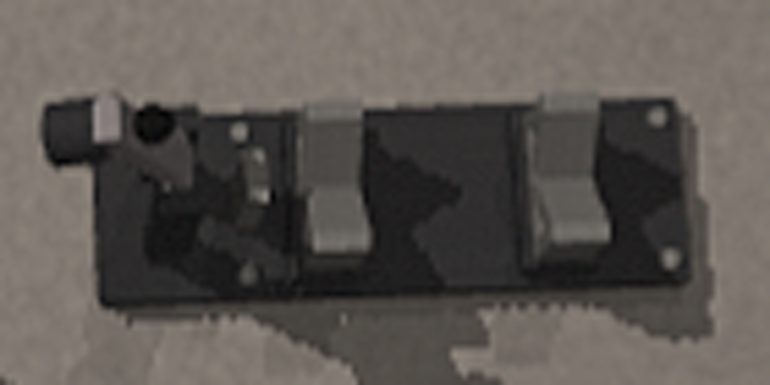

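Run:
```python
from h import *
A,B,C,D=[atz('top',280+u/5.5-.4,165+v/5.5-.4,14)[:2] for u,v in ((103,303),(688,284),(675,100),(95,120))]
print(A,B,C,D,np.linalg.norm(A-B),np.linalg.norm(B-C))
d=A-B;print('yaw dev deg (x per y)',np.degrees(np.arctan2(-d[0],d[1])))
print('mid at end', (B+C)/2)
```

```text
[518.42 -38.39] [ 521.59 -294.23] [ 604.45 -294.25] [600.37 -37.11] 255.86254077780043 82.85567683610172
yaw dev deg (x per y) 0.7103224715024569
mid at end [ 563.02 -294.24]
```

Run:
```python
from h import *
go([561.5,-206,70],0.75);s=sensors.state();print(s['ft_force'],s['moment'])
```

```text
t 8.8 pos [ 561.3 -229.5  229.5] W [[-0.0009, 1.0, 0.0001], [1.0, 0.0009, -0.0002], [-0.0002, 0.0001, -1.0]] q6 1.18
shift before turn [ 23.5   0.2 159.5] turn z -0.7
shift after turn [ 23.5   0.5 159.5]
[-0.02  0.04 -3.95] [-0.01  0.01  0.04]
```

```bash
python3 -m inch '[[[0.0235,0.0002,0.015,0,0,-0.7,-1],[0,0,0.03,0,0,0,-1],[0,0,0.035,0,0,0,-1],[0,0,0.035,0,0,0,-1],[0,0,0.025,0,0,0,-1],[0,0,0.0145,0,0,0,-1],[0,0,0.005,0,0,0,-1],[0,0,0,0,0,0,-1],[0,0,0,0,0,0,-1],[0,0,0,0,0,0,-1],[0,0,0,0,0,0,-1]]]'
python3 - <<'E'
from h import *
go([561.5,-206,52],0.75);s=sensors.state();print(s['ft_force'],s['moment'])
save('scene','s2');im=cv2.imread('pics/s2.png')[215:315,140:300];cv2.imwrite('pics/s2c.png',cv2.resize(im,None,fx=5,fy=5,interpolation=cv2.INTER_CUBIC))
E
```

```text
time_s: 9.9
ee_pos: [562.0, -206.2, 70.9]
ee_rot: [2.206, 2.235, 0.001]
ft_force: [0.3, 0.5, -4.2]
grip_width: 28.5
grip_force: 59.9
t 9.9 pos [ 562.  -206.2   70.9] W [[-0.0131, 0.9999, 0.0015], [0.9999, 0.0131, -0.0007], [-0.0007, 0.0015, -1.0]] q6 1.21
shift before turn [ 0.2 -0.6 18.9] turn z 0.0
shift after turn [ 0.2 -0.6 18.9]
[ 0.27  0.47 -4.18] [-0.05 -0.    0.01]
```

View pics/s2c.png

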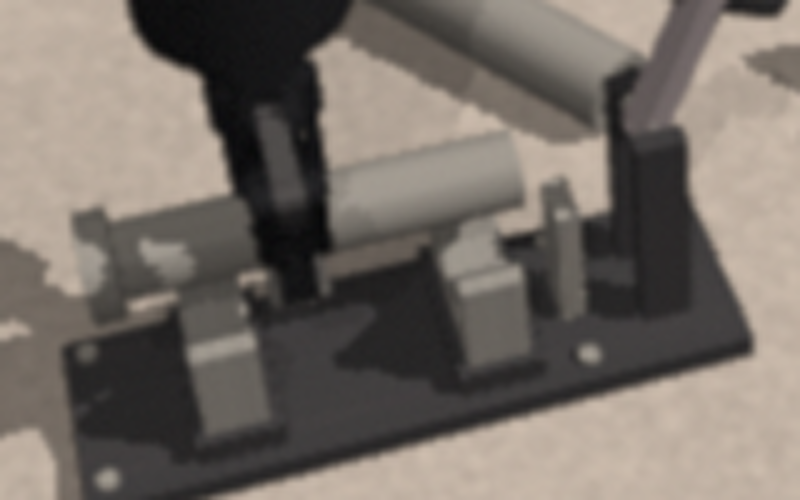

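```bash
python3 -m inch '[[[0,-0.0003,0.006,0,0,0,-1],[0,0,0.006,0,0,0,-1],[0,0,0.004,0,0,0,-1],[0,0,0.002,0,0,0,-1],[0,0,0,0,0,0,-1],[0,0,0,0,0,0,-1]]]'
python3 - <<'E'
from h import *
go([561.5,-206,45],0.75);s=sensors.state();print(s['ft_force'],s['moment'])
E
```

```text
time_s: 10.55
ee_pos: [561.2, -206.0, 51.9]
ee_rot: [-2.207, -2.236, 0.0]
ft_force: [0.2, -0.5, -4.0]
grip_width: 28.5
grip_force: 59.9
t 10.55 pos [ 561.2 -206.    51.9] W [[-0.0131, 0.9999, -0.0001], [0.9999, 0.0131, -0.0001], [-0.0001, -0.0001, -1.0]] q6 1.21
shift before turn [-0.   0.3  6.9] turn z 0.0
shift after turn [-0.   0.3  6.9]
[ 0.24 -0.49 -3.98] [-0.03 -0.05 -0.02]
```

```bash
for i in 1; do python3 -m inch '[[[0,0.0002,0.001,0,0,0,-1],[0,0,0.001,0,0,0,-1],[0,0,0.001,0,0,0,-1],[0,0,0,0,0,0,-1]]]'; done
```

```text
time_s: 10.95
ee_pos: [561.3, -205.9, 48.8]
ee_rot: [-2.207, -2.236, 0.0]
ft_force: [-1.2, 0.3, -4.1]
grip_width: 28.3
grip_force: 59.9
```

```bash
python3 -m inch '[[[0,0,0.0007,0,0,0,-1],[0,0,0.0003,0,0,0,-1],[0,0,0,0,0,0,-1]]]'
```

```text
time_s: 11.25
ee_pos: [561.3, -206.0, 47.9]
ee_rot: [-2.207, -2.236, 0.0]
ft_force: [-0.9, 0.3, -3.9]
grip_width: 28.7
grip_force: 59.9
```

```bash
python3 -m inch '[[[0,0,0.0007,0,0,0,-1],[0,0,0.0003,0,0,0,-1],[0,0,0,0,0,0,-1]]]'
```

```text
time_s: 11.55
ee_pos: [561.4, -206.0, 46.9]
ee_rot: [2.207, 2.236, -0.0]
ft_force: [-0.8, -0.9, -4.2]
grip_width: 28.5
grip_force: 59.9
```

```bash
python3 -m inch '[[[0,0,0.0007,0,0,0,-1],[0,0,0.0003,0,0,0,-1],[0,0,0,0,0,0,-1]]]'
```

```text
time_s: 11.85
ee_pos: [561.3, -205.9, 45.9]
ee_rot: [-2.207, -2.236, 0.0]
ft_force: [0.6, 0.4, -4.3]
grip_width: 28.4
grip_force: 59.9
```

```bash
python3 -m inch '[[[0,0,0.0007,0,0,0,-1],[0,0,0.0003,0,0,0,-1],[0,0,0,0,0,0,-1]]]'
```

```text
time_s: 12.15
ee_pos: [561.4, -206.0, 44.9]
ee_rot: [-2.207, -2.236, 0.0]
ft_force: [-0.7, 0.2, -3.9]
grip_width: 28.5
grip_force: 59.9
```

```bash
python3 -m inch '[[[0,0,0.0005,0,0,0,-1],[0,0,0.0002,0,0,0,-1],[0,0,0,0,0,0,-1]]]'
```

```text
time_s: 12.45
ee_pos: [561.4, -206.0, 44.2]
ee_rot: [-2.207, -2.236, 0.0]
ft_force: [0.1, -0.1, -4.5]
grip_width: 28.5
grip_force: 59.9
```

```bash
python3 -m inch '[[[0,0,0.0005,0,0,0,-1],[0,0,0.0003,0,0,0,-1],[0,0,0,0,0,0,-1]]]'
```

```text
time_s: 12.75
ee_pos: [561.3, -206.0, 43.4]
ee_rot: [-2.207, -2.236, 0.0]
ft_force: [-1.0, 1.0, -4.4]
grip_width: 28.4
grip_force: 59.9
```

```bash
python3 -m inch '[[[0,0,0.0005,0,0,0,-1],[0,0,0.0003,0,0,0,-1],[0,0,0,0,0,0,-1]]]'; python3 -c "
from h import *
s=sensors.state();print(s['ft_force'],s['moment'])"
```

```text
time_s: 13.05
ee_pos: [561.3, -206.0, 42.6]
ee_rot: [-2.207, -2.236, 0.0]
ft_force: [-0.4, -0.2, -4.3]
grip_width: 28.4
grip_force: 59.8
[-0.44 -0.23 -4.26] [ 0.    0.05 -0.02]
```

```bash
python3 -m inch '[[[0,0,0.0005,0,0,0,-1],[0,0,0.0003,0,0,0,-1],[0,0,0,0,0,0,-1]]]'
```

```text
time_s: 13.35
ee_pos: [561.6, -206.0, 41.9]
ee_rot: [2.207, 2.236, 0.0]
ft_force: [-0.0, 0.3, -3.0]
grip_width: 28.7
grip_force: 59.8
```

```bash
python3 -m inch '[[[0,0,0.0005,0,0,0,-1],[0,0,0.0003,0,0,0,-1],[0,0,0,0,0,0,-1]]]'; python3 -c "
from h import *
s=sensors.state();print(s['ft_force'],s['moment'])"
```

```text
time_s: 13.65
ee_pos: [562.0, -206.1, 41.4]
ee_rot: [2.206, 2.235, 0.001]
ft_force: [1.9, 0.2, 0.3]
grip_width: 28.6
grip_force: 60.3
[1.89 0.25 0.25] [ 0.07 -0.32  0.01]
```

```bash
python3 -m inch '[[[0,0.0006,0,0,0,0,-1],[0,0,0,0,0,0,-1],[0,0,0,0,0,0,-1]]]'; python3 -c "
from h import *
s=sensors.state();print(s['ft_force'],s['moment'])"
```

```text
time_s: 13.95
ee_pos: [562.0, -206.1, 41.4]
ee_rot: [2.207, 2.236, -0.0]
ft_force: [-1.5, -0.1, 5.5]
grip_width: 28.5
grip_force: 60.5
[-1.51 -0.05  5.55] [0.02 0.33 0.1 ]
```

```bash
python3 -m inch '[[[0,0.0004,0,0,0,0,-1],[0,0,0,0,0,0,-1],[0,0,0,0,0,0,-1]]]'; python3 -c "
from h import *
s=sensors.state();print(s['ft_force'],s['moment'])"
```

```text
time_s: 14.25
ee_pos: [562.0, -206.1, 41.4]
ee_rot: [-2.207, -2.236, 0.001]
ft_force: [-4.0, -0.1, 6.9]
grip_width: 28.3
grip_force: 60.9
[-4.01 -0.12  6.94] [-0.05  0.62  0.03]
```

```bash
python3 -m inch '[[[0,-0.0007,-0.0002,0,0,0,-1],[0,0,0,0,0,0,-1],[0,0,0,0,0,0,-1],[0,0,0,0,0,0,-1]]]'; python3 -c "
from h import *
s=sensors.state();print(s['ft_force'],s['moment'])"
```

```text
time_s: 14.65
ee_pos: [562.0, -206.1, 41.4]
ee_rot: [2.206, 2.236, 0.0]
ft_force: [1.2, 0.0, 3.6]
grip_width: 28.3
grip_force: 60.4
[1.22 0.   3.59] [-0.03 -0.11 -0.06]
```

```bash
python3 -m inch '[[[0.001,0,0,0,0,0,-1],[0.0015,0,0,0,0,0,-1],[0.0015,0,0,0,0,0,-1],[0.0015,0,0,0,0,0,-1],[0.001,0,0,0,0,0,-1],[0,0,0,0,0,0,-1],[0,0,0,0,0,0,-1]]]'; python3 -c "
from h import *
s=sensors.state();print(s['ft_force'],s['moment'])"
```

```text
time_s: 15.35
ee_pos: [561.9, -200.1, 41.4]
ee_rot: [2.206, 2.235, -0.001]
ft_force: [0.5, -4.9, 3.2]
grip_width: 28.3
grip_force: 60.5
[ 0.47 -4.9   3.16] [-0.94 -0.11  0.01]
```

```bash
python3 -m inch '[[[0.001,0,-0.0002,0,0,0,-1],[0.001,0,0,0,0,0,-1],[0,0,0,0,0,0,-1],[0,0,0,0,0,0,-1]]]'; python3 -c "
from h import *
s=sensors.state();print(s['ft_force'],s['moment'])"
```

```text
time_s: 15.75
ee_pos: [561.8, -197.5, 41.4]
ee_rot: [2.207, 2.236, 0.0]
ft_force: [2.3, -3.6, 0.5]
grip_width: 28.3
grip_force: 60.4
[ 2.34 -3.6   0.51] [-0.75 -0.47 -0.02]
```

```bash
python3 -m inch '[[[0.001,0.0004,0,0,0,0,-1],[0,0,0,0,0,0,-1],[0,0,0,0,0,0,-1],[0,0,0,0,0,0,-1]]]'; python3 -c "
from h import *
s=sensors.state();print(s['ft_force'],s['moment'])"
```

```text
time_s: 16.15
ee_pos: [561.8, -196.4, 41.4]
ee_rot: [-2.207, -2.236, 0.0]
ft_force: [0.8, -4.3, 1.8]
grip_width: 28.8
grip_force: 60.4
[ 0.83 -4.35  1.75] [-0.83 -0.01 -0.01]
```

```bash
python3 -m inch '[[[0.001,0,0,0,0,0,-1],[0,0,0,0,0,0,-1],[0,0,0,0,0,0,-1]]]'; python3 -c "
from h import *
s=sensors.state();print(s['ft_force'],s['moment'])"
```

```text
time_s: 16.45
ee_pos: [561.8, -195.4, 41.4]
ee_rot: [-2.207, -2.236, 0.0]
ft_force: [-0.7, -4.9, 2.4]
grip_width: 28.1
grip_force: 60.4
[-0.68 -4.92  2.42] [-0.78  0.05 -0.03]
```

```bash
python3 -m inch '[[[0.0005,0,-0.0002,0,0,0,-1],[0.0003,0,0,0,0,0,-1],[0,0,0,0,0,0,-1],[0,0,0,0,0,0,-1]]]'; python3 -c "
from h import *
s=sensors.state();print(s['ft_force'],s['moment'])"
```

```text
time_s: 16.85
ee_pos: [561.8, -194.8, 41.4]
ee_rot: [-2.207, -2.236, 0.001]
ft_force: [0.2, -5.2, 0.4]
grip_width: 28.8
grip_force: 60.3
[ 0.23 -5.23  0.41] [-1.02 -0.01  0.09]
```

```bash
python3 -m inch '[[[0.0005,0,0,0,0,0,-1],[0.0003,0,0,0,0,0,-1],[0,0,0,0,0,0,-1]]]'; python3 -c "
from h import *
s=sensors.state();print(s['ft_force'],s['moment'])"
```

```text
time_s: 17.15
ee_pos: [561.8, -194.8, 41.5]
ee_rot: [2.207, 2.235, -0.003]
ft_force: [-0.5, -9.6, -0.7]
grip_width: 28.2
grip_force: 60.2
[-0.5  -9.6  -0.75] [-1.68  0.01  0.13]
```

```bash
python3 -m inch '[[[0,0,0,0,0,0,-1],[0,0,0,0,0,0,-1],[0,0,0,0,0,0,-1]]]';  python3 -m inch '[[[0,0,0,0,0,0,-0.25],[0,0,0,0,0,0,-0.2],[0,0,0,0,0,0,-0.1],[0,0,0,0,0,0,0.1],[0,0,0,0,0,0,0.3],[0,0,0,0,0,0,0.3],[0,0,0,0,0,0,0.3]]]';python3 -c "
from h import *
s=sensors.state();print(s['ft_force'],s['moment'])"
```

```text
time_s: 17.45
ee_pos: [561.8, -194.7, 41.4]
ee_rot: [2.207, 2.235, -0.002]
ft_force: [-0.4, -8.9, -0.1]
grip_width: 28.5
grip_force: 60.2
time_s: 18.15
ee_pos: [561.9, -193.8, 41.6]
ee_rot: [2.207, 2.236, -0.0]
ft_force: [1.3, -0.1, 0.1]
grip_width: 55.8
grip_force: 0.0
[ 1.34 -0.06  0.14] [0.04 0.   0.01]
```

```bash
python3 -m inch '[[[0,0,-0.01,0,0,0,0.3],[0,0,-0.03,0,0,0,0.3],[0,0,-0.04,0,0,0,0.3],[0,0,-0.04,0,0,0,0],[0,0,-0.04,0,0,0,-0.5],[0,0,-0.04,0,0,0,-1],[0,0,0,0,0,0,-1],[0,0,0,0,0,0,-1],[0,0,0,0,0,0,-1],[0,0,0,0,0,0,-1]]]'
python3 - <<'E'
from h import *
go([560.2,20,240],0.75)
save('scene','s3');im=cv2.imread('pics/s3.png')[185:305,150:310];cv2.imwrite('pics/s3c.png',cv2.resize(im,None,fx=4.8,fy=4.8,interpolation=cv2.INTER_CUBIC))
for c in ['scene','wrist']:
  if c=='wrist':cams.capture('wrist')
  for q in ['tube','tube_end','clamp','clamp_tip']:
    print(c,q,[(round(d['score'],2),np.round(d['xyz'],1).tolist()) for d in cams.pinpoint(c,q)[:3]])
E
```

```text
time_s: 19.15
ee_pos: [561.3, -193.6, 240.4]
ee_rot: [-2.205, -2.234, 0.002]
ft_force: [-0.2, 0.0, -0.3]
grip_width: 0.0
grip_force: 0.0
t 19.15 pos [ 561.3 -193.6  240.4] W [[-0.0131, 0.9999, -0.0022], [0.9999, 0.0131, 0.0006], [0.0006, -0.0022, -1.0]] q6 1.23
shift before turn [213.6   1.7   0.5] turn z 0.0
shift after turn [213.6   1.7   0.5]
scene tube [(0.97, [279.5, 202.9, 25.7]), (0.88, [369.2, -116.4, 22.6]), (0.61, [562.2, -196.6, 64.3])]
scene tube_end [(0.69, [561.7, -110.2, 65.4]), (0.62, [458.0, -46.3, 16.6]), (0.61, [271.5, 89.8, 21.8])]
scene clamp [(0.67, [561.5, -68.2, 98.8])]
scene clamp_tip [(0.67, [556.5, -36.7, 175.1])]
wrist tube [(0.94, [369.3, -117.3, 26.0]), (0.73, [562.5, -194.6, 63.9])]
wrist tube_end [(0.93, [465.2, -49.3, 21.5]), (0.61, [558.3, -111.9, 66.8])]
wrist clamp [(0.94, [561.6, -66.0, 100.5])]
wrist clamp_tip []
```

View pics/s3c.png

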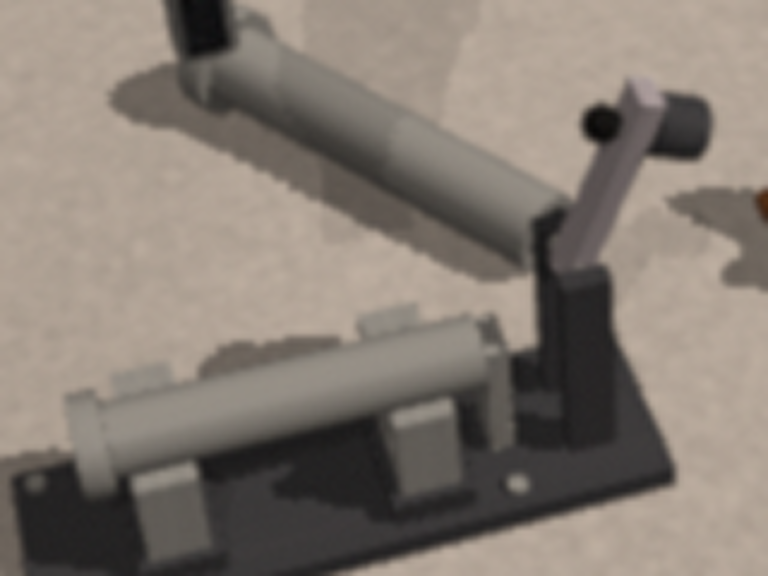

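```bash
python3 -m inch '[[[0.02,0.0017,0,0,0,0,-1],[0.04,0,0,0,0,0,-1],[0.045,0,0,0,0,0,-1],[0.045,0,0,0,0,0,-1],[0.04,0,0,0,0,0,-1],[0.0236,0,0,0,0,0,-1],[0,0,0.02,0,0,0,-1],[0,0,0.03,0,0,0,-1],[0,0,0.025,0,0,0,-1],[0,0,0.012,0,0,0,-1],[0,0,0,0,0,0,-1],[0,0,0,0,0,0,-1]]]'; python3 -m inch '[[[-0.003,0,0,0,0,0,-1],[-0.003,0,0,0,0,0,-1],[-0.003,0,0,0,0,0,-1],[-0.003,0,0,0,0,0,-1],[-0.003,0,0,0,0,0,-1],[-0.003,0,0,0,0,0,-1],[-0.002,0,0,0,0,0,-1],[0,0,0,0,0,0,-1]]]'
```

```text
time_s: 20.85
ee_pos: [561.3, 19.7, 155.5]
ee_rot: [2.207, 2.235, 0.001]
ft_force: [0.1, -0.2, 1.9]
grip_width: -0.0
grip_force: 0.0
time_s: 21.65
ee_pos: [561.1, -0.2, 154.6]
ee_rot: [-2.207, -2.236, -0.001]
ft_force: [-0.3, 1.4, 0.4]
grip_width: 0.3
grip_force: 0.6
```

```bash
python3 -m inch '[[[-0.002,0,0,0,0,0,-1],[-0.002,0,0,0,0,0,-1],[-0.002,0,0,0,0,0,-1],[-0.002,0,0,0,0,0,-1],[-0.002,0,0,0,0,0,-1]]]'; python3 -m inch '[[[-0.002,0,0,0,0,0,-1],[-0.002,0,0,0,0,0,-1],[-0.002,0,0,0,0,0,-1]]]'
```

```text
time_s: 22.15
ee_pos: [561.5, -9.6, 155.0]
ee_rot: [-2.206, -2.237, -0.002]
ft_force: [-1.0, 4.6, 3.1]
grip_width: -0.2
grip_force: 2.2
time_s: 22.45
ee_pos: [561.3, -16.4, 154.6]
ee_rot: [2.207, 2.236, -0.0]
ft_force: [-0.2, 2.9, 2.5]
grip_width: 0.1
grip_force: 1.5
```

Contact, 3–5 N. Keep pushing.

```bash
python3 -m inch '[[[-0.002,0,0,0,0,0,-1],[-0.002,0,0,0,0,0,-1],[-0.002,0,0,0,0,0,-1],[-0.002,0,0,0,0,0,-1],[-0.002,0,0,0,0,0,-1]]]'; python3 -m inch '[[[-0.002,0,0,0,0,0,-1],[-0.002,0,0,0,0,0,-1],[-0.002,0,0,0,0,0,-1],[-0.002,0,0,0,0,0,-1]]]'
```

```text
time_s: 22.95
ee_pos: [561.4, -26.6, 154.5]
ee_rot: [2.207, 2.236, -0.001]
ft_force: [-0.9, 1.3, 0.5]
grip_width: -0.0
grip_force: 0.9
time_s: 23.35
ee_pos: [561.6, -34.4, 154.7]
ee_rot: [2.207, 2.236, 0.0]
ft_force: [-0.0, 2.1, 1.2]
grip_width: -0.2
grip_force: 1.2
```

```bash
python3 -m inch '[[[-0.002,0,0,0,0,0,-1],[-0.002,0,0,0,0,0,-1],[-0.002,0,0,0,0,0,-1],[-0.002,0,0,0,0,0,-1]]]'; python3 -m inch '[[[-0.002,0,0,0,0,0,-1],[-0.002,0,0,0,0,0,-1],[-0.002,0,0,0,0,0,-1]]]'; python3 -m inch '[[[0,0,0,0,0,0,-1],[0,0,0,0,0,0,-1]]]'
```

```text
time_s: 23.75
ee_pos: [561.6, -42.5, 154.5]
ee_rot: [2.207, 2.236, -0.001]
ft_force: [-0.7, 0.9, 0.1]
grip_width: -0.0
grip_force: 0.7
time_s: 24.05
ee_pos: [561.7, -48.5, 154.6]
ee_rot: [2.207, 2.236, -0.0]
ft_force: [0.9, 1.0, 0.1]
grip_width: 0.2
grip_force: 0.4
time_s: 24.25
ee_pos: [561.7, -48.4, 154.5]
ee_rot: [2.207, 2.236, -0.001]
ft_force: [1.0, 0.5, 0.5]
grip_width: -0.2
grip_force: 0.0
```

```bash
python3 -m inch '[[[0.01,0,0,0,0,0,-1],[0.03,0,0,0,0,0,-1],[0.04,0,0,0,0,0,-1],[0.04,0,-0.03,0,0,0,-1],[0.04,0,-0.04,0,0,0,-1],[0.02,0,-0.02,0,0,0,-1],[0,0,0,0,0,0,-1],[0,0,0,0,0,0,-1],[0,0,0,0,0,0,-1],[0,0,0,0,0,0,-1],[0,0,0,0,0,0,-1],[0,0,0,0,0,0,-1]]]'; python3 -m inch '[[[0,0,0,0,0,0,-1],[0,0,0,0,0,0,-1],[0,0,0,0,0,0,-1],[0,0,0,0,0,0,-1],[0,0,0,0,0,0,-1],[0,0,0,0,0,0,-1],[0,0,0,0,0,0,-1],[0,0,0,0,0,0,-1],[0,0,0,0,0,0,-1],[0,0,0,0,0,0,-1],[0,0,0,0,0,0,-1],[0,0,0,0,0,0,-1]]]'
python3 - <<'E'
from h import *
save('scene','s4');im=cv2.imread('pics/s4.png')[185:305,150:310];cv2.imwrite('pics/s4c.png',cv2.resize(im,None,fx=4.8,fy=4.8,interpolation=cv2.INTER_CUBIC))
for q in ['tube','tube_end','clamp_tip']:
    print(q,[(round(d['score'],2),np.round(d['xyz'],1).tolist()) for d in cams.pinpoint('scene',q)[:3]])
E
```

```text
time_s: 25.45
ee_pos: [559.3, 126.5, 239.5]
ee_rot: [-2.208, -2.235, 0.001]
ft_force: [-1.3, 0.1, 0.2]
grip_width: -0.1
grip_force: 0.0
time_s: 26.65
ee_pos: [559.4, 127.1, 240.0]
ee_rot: [2.207, 2.236, -0.0]
ft_force: [0.7, 1.0, 0.2]
grip_width: -0.0
grip_force: 0.0
tube [(0.87, [565.2, -195.2, 62.5]), (0.82, [278.8, 201.5, 25.5]), (0.73, [365.1, -117.9, 21.4])]
tube_end [(0.76, [456.5, -49.5, 19.2]), (0.75, [693.5, -286.0, 1.0]), (0.65, [269.9, 90.7, 23.8])]
clamp_tip [(0.73, [560.2, -154.2, 98.7]), (0.59, [486.6, 130.4, 2.5])]
```

View pics/s4c.png

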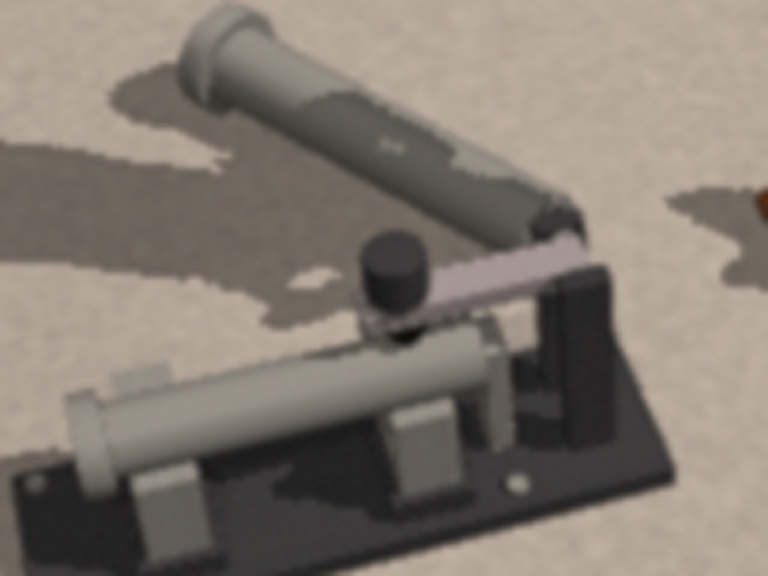

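The clamp arm is shut with its foot on the tube (crop 405,335), and the plain end is still against the stop (crop 490,345). Expected tip height is 79.5+21 ≈ 100 mm, and the network reports 98.7, so it has settled.

```bash
python3 -m inch '[[[0,0,0,0,0,0,-1],[0,0,0,0,0,0,-1],[0,0,0,0,0,0,-1],[0,0,0,0,0,0,-1],[0,0,0,0,0,0,-1]]]'; python3 -c "
from station import ctrl
print(ctrl.job_done())"
```

```text
time_s: 27.35
ee_pos: [559.4, 127.1, 240.0]
ee_rot: [2.207, 2.236, -0.0]
ft_force: [0.1, -0.4, -0.1]
grip_width: -0.0
grip_force: 0.0
the job is handed in; nothing more can be done
None
```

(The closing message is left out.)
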